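Close the amber cover and switch on the blue-light illuminator

ROBOT

A 6-joint arm with a two-finger parallel gripper is mounted at the origin on a cart in front of the work surface, level with it; the furniture and walls round the work are solid. World frame = base frame: x ahead of the robot, y to its left, z up, the work surface at z = 0. Lengths are in mm, angles in rad, forces in N, time in s.
With the tool pointing down it reaches from about 275 to 725 mm from the base axis. Payload 15.9 kg.
Tool frame: the origin (TCP) lies at the very end of the fingers, on their centre line; the grasp point (between the pads) lies 19 mm behind it (tcp_to_grasp is the z of the grasp point in the tool frame, in mm); z points along the fingers, y is the line along which they close (so a half turn about z gives the same grasp; the last joint's range is limited). The gripper opens to 85 mm and grips with 20 to 120 N. Pads are 22 mm wide; open, the fingers measure 114 mm over their backs; the gripper's body (76 mm by 85 mm) begins 54 mm behind the grasp point. The pads swing forward as they close: fully open they stand 13 mm farther back than shut.
Start: joints at [1.11, 0.213, -0.034, 1.323, 0, 1.571], TCP at [222.324, 447.836, 198.306] pointing down, gripper open.
Joint ranges: [-2.98, 2.98], [-0.74, 1.72], [-1.14, 1.35], [-2.1, 2.04], [-1.57, 1.44], [-3.14, 3.14]. Speed limits (rad/s): [1.89, 1.89, 2.39, 2.57, 3.14, 3.14].

INTERFACE

Orientations are given as a unit quaternion [w, x, y, z].
In Python, from cell import get_state, grab_frame, get_calibration, finish_job, silhouettes, tip_of, tcp_to_grasp gives the robot as it stands.
- The arm moves only by the tool drive_tool, never from a script. Its argument "moves" is a list of rows, each an object with "dr": the turn, a rotation vector about the tool's x, y, z in rad, a list of three; "delta_pos": the shift along the tool's x, y, z in mm, a list of three; "claw": the opening, from 0 (shut) to 1 (fully open). A call has exactly 5 rows; each row shifts and turns the commanded pose from where the row before left it, along the tool's axes as they then stand; what a row does not reach is not made up. A row lasts 1/12 s, in which the tool goes at most 41.7 mm and 7.16 degrees, less where a joint would pass 70% of its speed; a pose out of reach is approached as far as the arm can. A call with a gripper value outside its range is refused whole. The fingers move at their own pace and stop on an object; "force" is the grip in N (left out, the last holds). Time passes only in rows, so rows that do not move let the fingers close, or fill a call up. It gives the time, the measured TCP pose, the force, the opening and the grip force at its end, in the units of the state.
- get_state(): the state, without advancing time (a new reading comes with each control period).
- grab_frame(name): name is "scene" or "top" or "wrist"; returns the picture (384x512x3 uint8, red, green, blue); there is no depth.
- get_calibration(name): a dict with "fovy" (degrees; the focal length in pixels is half the picture's height over the tangent of half this angle, whatever the lens; pixels are square), "cx", "cy" (the principal point, pixels), "dist" ([k1, k2, p1, p2, k3] as OpenCV has them; the pictures are not rectified), "extrinsics" (4x4, takes a point from camera to world coordinates); the wrist camera has in their place "T_tool_cam" (4x4, takes a point from camera to tool coordinates, whose origin is the TCP and whose axes are the flange's). Camera axes: x right, y down, z forward; pixel columns grow to the right and rows downward; lengths in mm; the calibration is good to about 2 mm. A picture is of the moment at which its call begins: read the wrist's pose just before it. get_calibration takes no time and is no camera call.
- finish_job(): hands the job in; it is judged then, once.
Trained networks look in the newest picture that a camera, given by its name, has taken for a name from the list of things; names that differ only in an ending like _2 or _b are one class to them, and where a whole thing is asked for, a point or a joint stands for the part that bears it (a point fixed in the world has none). Each returns a list of dicts, best first, with "score" (0 to 1); they miss things now and then, are a little off and sometimes report something else, mostly with a low value. They report only what shows in the picture. A call takes as long as a camera call.
- silhouettes(camera, label): "region" (384x512 bool, what is visible of it).
- tip_of(camera, label): "at" ([x, y, z] in mm, in the coordinates of the camera as it stood for that picture, good to about 4 mm: a listed point, or the origin of a listed thing).
The state is a dict: "clock": time; "q": joint angles; "qd": joint speeds; "effort": joint torques, N m; "tcp_pos": TCP position; "tcp_rot": TCP orientation; "force": force on the tool from outside, world axes, zero at the start; "torque": the same for the moment, N m; "gripper_width": opening from 0.0 (shut) to 1.0 (fully open); "gripper_force": force on a finger pad.
Only numpy, scipy, OpenCV 4.12 (cv2) and the standard library are available. Lean on these libraries where they do the work, as an engineer would, in place of code of your own. Each camera call takes 0.05 s, during which the arm holds its last target. There are 200 camera calls.

TASK

Get the blue-light illuminator ready for viewing the two dishes: first lower its raised amber cover gently, without letting it slam, until it lies fully down on its stops; only then slide the guard fully off the lamp button, press the button all the way in and let go. Leave the cover down, the guard aside, the dishes where they lie and the things around undisturbed.

Things in the scene. Friction and masses are not known exactly. Their poses are not given: they have to be found in the camera images.
- illuminator: White base, fixed to the bench, 210 (x) x 230 (y) x 60 mm high. Origin: centre of its underside; own x points to its rear (hinge side), y to its left, z up. In front a control panel 54 mm deep, 60 mm above the bench; behind it the viewing plate with the dishes. A dimmer dial 16 mm tall at own (-74, +78) mm is not used. Nothing stands within 60 mm behind the base.
- hinge (a point): Middle of the cover's hinge axis, fixed on the base at own (98, 0, 72) mm, i.e. 12 mm above the panel; its y axis runs along the hinge. The hinge brackets rise to 79 mm above the bench.
- cover (a joint): Angle of the cover (rad): 0 = down on its stops, pi/2 = upright, 1.75 = open limit. Starts at 1.05 to 1.6. The hinge is stiff (0.32 N m friction, cover 280 g), so the cover stays at any angle where it is left; pushing it near its free edge takes 1 to 5 N. Over 1.6 rad/s (0.2 m/s at the free edge) at any instant in the last 0.3 rad is a slam.
- cover_edge (a point): Middle of the free edge, on the outer (upper when down) face of the tinted clear hood: 130 mm from the hinge axis along the cover, 16 mm out from it; 88 mm above the bench when down. x axis along the pane to the hinge, z its outward normal. Pane flat, 206 mm wide, 4 mm thick, skirts 22 mm deep inside; a lip 150 x 6 mm sticks out 16 mm past this point. Push the outer face from behind to lower it.
- guard (a joint): Position of the sliding guard (m): 0 = over the lamp button (start), 0.060 = fully aside, at its end stop. It slides towards the illuminator's own +y (left), takes about 1.5 N and stays where it is left.
- guard_fin (a point): Top middle of the guard's thumb fin, 95 mm above the bench; axes as the base. The guard is a black hood, 48 (x) x 46 (y) mm, open at both y ends; its flat top is 78 mm above the bench and the fin stands 17 mm out of its middle, 8 mm thick in y, 30 mm long in x. Push the fin sideways to slide the guard.
- button (a joint): How far the lamp button is pressed (m): 0 = up, 0.006 = all the way in (about 5 N; it springs back).
- button_top (a point): Centre of the top of the lamp button, grey, round, 27 mm across, 71.5 mm above the bench, in a steel collar 37 mm across. Covered by the guard until that is slid aside. The cover's lip, when down, is 26 mm behind the button's centre, 82 to 88 mm above the bench.
- dish_1 (a point): Centre (half-way up) of a closed petri dish, 58 mm across and 15 mm high, lying loose on the left half of the viewing plate.
- dish_2 (a point): Centre (half-way up) of an equal petri dish on the right half of the viewing plate.
- tube_rack: Open microtube rack, 38 x 110 x 38 mm, on the bench left of the illuminator; origin under its centre. Bystander.
- ethanol: Small screw-cap bottle, 56 mm across and 105 mm high, left of the illuminator; origin under its centre. Bystander.
- timer: Lab timer, 62 x 62 x 20 mm, to the left in front; origin under its centre. Bystander.

How it is judged:
By the outcome, as a careful person would: the job done as asked, in the order asked, and still so for the second after the job is handed in, with the robot touching nothing.
It also fails if it takes over 54 s, if anything falls off the work surface, if the arm or the gripper's body presses on something with over 40 N, if the wrist force passes 120 N, or if a joint passes its speed limit or range.

## Working session

There is one attempt and no reset: what is moved stays moved. The work goes in short steps, Python scripts to look and compute and a tool call to move; the robot and the scene stay as the last step left them, time stands still between calls to the robot, and variables do not carry over. Pictures are saved under pics/ and viewed, at most 10 in all, crops included, and the job is handed in when it is done.

Besides the shell and the picture viewer there is one more tool, called after "Emit:" as name(argument=value, ...) on one line, values as JSON. drive_tool: Moves the arm, as the interface text tells. Its arguments: {"type":"object","properties":{"moves":{"type":"array"},"force":{"type":"number"}},"required":["moves"]}

```bash
mkdir -p pics; ls; cat > h.py <<'E'
import numpy as np, cv2
from cell import *
from scipy.spatial.transform import Rotation as R
def toolT():
    s=get_state(); T=np.eye(4); q=s["tcp_rot"]; T[:3,:3]=R.from_quat([q[1],q[2],q[3],q[0]]).as_matrix(); T[:3,3]=s["tcp_pos"]; return T
def camT(n):
    c=get_calibration(n)
    return np.array(c["extrinsics"]) if "extrinsics" in c else toolT()@np.array(c["T_tool_cam"])
def tip(n,l,T):
    return [(round(d["score"],2),(T@np.r_[d["at"],1])[:3].round(1).tolist()) for d in tip_of(n,l)[:2]]
E
python3 - <<'E'
from h import *
s=get_state(); print(s)
ims=[]
for n in ["scene","top"]:
    T=camT(n); im=grab_frame(n); ims.append(im)
    for l in ["illuminator","hinge","cover_edge","guard_fin","button_top","dish_1","tube_rack","ethanol","timer"]:
        print(n,l,tip(n,l,T))
cv2.imwrite("pics/a.png",cv2.resize(np.hstack(ims),(800,300))[:,:,::-1])
cv2.imwrite("pics/a1.png",ims[0][:,:,::-1])
cv2.imwrite("pics/a2.png",ims[1][:,:,::-1])
print(toolT().round(3), get_calibration("wrist")["T_tool_cam"])
E
```

```text
pics
{'clock': 0.0, 'q': array([ 1.11000407e+00,  2.13372038e-01, -3.50259533e-02,  1.32351152e+00,
        1.19551115e-05,  1.57079188e+00]), 'qd': array([-0.00053436,  0.00095209,  0.00122068, -0.00190604, -0.00124437,
        0.00121764]), 'effort': array([-7.44400968e-04, -6.86163640e+01,  4.87120056e+01,  1.71994715e-02,
       -2.74469621e-04,  4.70689156e-05]), 'tcp_pos': array([222.16176973, 447.52288527, 197.82140416]), 'tcp_rot': array([-1.32926477e-04,  2.28361006e-01,  9.73576366e-01, -5.40521565e-04]), 'force': array([-0.22711619,  0.44644367, -0.13074201]), 'torque': array([-0.00333747,  0.01499373, -0.04728012]), 'gripper_force': 0.0, 'gripper_width': 1.0026776947487444}
scene illuminator [(0.64, [524.0, 108.2, 2.8])]
scene hinge [(0.88, [621.9, 110.5, 75.9])]
scene cover_edge [(0.91, [603.8, 106.1, 202.9])]
scene guard_fin [(0.85, [445.1, 59.7, 97.0]), (0.19, [625.6, 108.0, 74.1])]
scene button_top []
scene dish_1 [(0.81, [556.3, 153.9, 70.2]), (0.81, [534.7, 72.1, 71.1])]
scene tube_rack []
scene ethanol [(0.82, [697.9, 433.6, -3.0])]
scene timer [(0.94, [355.0, 432.
[... 223 characters left out ...]
0.6, -2.8])]
top dish_1 [(0.87, [535.2, 71.2, 66.2]), (0.57, [558.2, 153.5, 69.6])]
top tube_rack [(0.87, [536.3, 448.0, 0.7])]
top ethanol [(0.97, [689.3, 435.2, 1.0])]
top timer [(0.73, [346.7, 431.5, -1.5])]
[[-8.96000e-01  4.45000e-01  0.00000e+00  2.22335e+02]
 [ 4.45000e-01  8.96000e-01  0.00000e+00  4.47865e+02]
 [ 0.00000e+00  0.00000e+00 -1.00000e+00  1.98308e+02]
 [ 0.00000e+00  0.00000e+00  0.00000e+00  1.00000e+00]] [[-3.99044803e-04 -9.65918932e-01 -2.58844465e-01  6.56293988e+01]
 [ 9.99999919e-01 -4.01289816e-04 -4.41629661e-05 -1.13751918e+00]
 [-6.12138029e-05 -2.58844462e-01  9.65919014e-01 -1.76052059e+02]
 [ 0.00000000e+00  0.00000000e+00  0.00000000e+00  1.00000000e+00]]
```

View pics/a1.png

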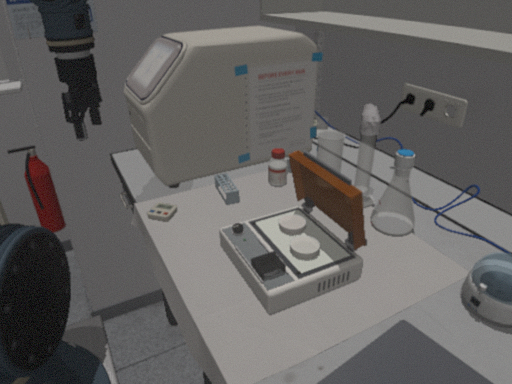

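View pics/a2.png

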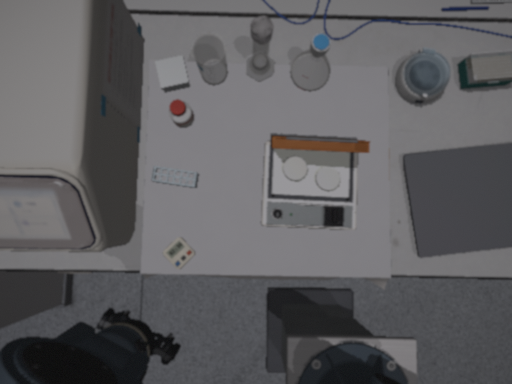

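The top view matches the network reports: base at about (524, 109) with yaw near 0, hinge (620, 110), cover edge (604, 109, 201), so θ ≈ 1.33. The guard fin is at (447, 61). In the scene view the cover is the orange panel around px (330, 195), and the guard is at (267, 265). I'll align the tool, shut the fingers and go over the top of the cover.

Emit:
drive_tool(moves=[{"dr": [0,0,-0.115],"delta_pos": [0,0,-16],"claw": 0},{"dr": [0,0,-0.115],"delta_pos": [0,0,-16],"claw": 0},{"dr": [0,0,-0.115],"delta_pos": [0,0,-16],"claw": 0},{"dr": [0,0,-0.116],"delta_pos": [0,0,-16],"claw": 0},{"dr": [0,0,0],"delta_pos": [-30,-25,0],"claw": 0}])

```text
clock: 1.42
tcp_pos: [250.1, 426.2, 264.7]
tcp_rot: [0.0, -0.006, 1.0, 0.002]
force: [2.2, 1.4, 0.6]
gripper_width: 0.301
gripper_force: 0.0
```

Emit:
drive_tool(moves=[{"dr": [0,0,0],"delta_pos": [-32,-25,0],"claw": 0},{"dr": [0,0,0],"delta_pos": [-32,-25,0],"claw": 0},{"dr": [0,0,0],"delta_pos": [-32,-25,0],"claw": 0},{"dr": [0,0,0],"delta_pos": [-32,-25,0],"claw": 0},{"dr": [0,0,0],"delta_pos": [-32,-25,0],"claw": 0}])

```text
clock: 1.83
tcp_pos: [413.6, 296.3, 262.5]
tcp_rot: [0.0, -0.0, 1.0, 0.0]
force: [-0.1, 1.8, 0.6]
gripper_width: 0.003
gripper_force: 0.0
```

Emit:
drive_tool(moves=[{"dr": [0,0,0],"delta_pos": [-32,-25,0],"claw": 0},{"dr": [0,0,0],"delta_pos": [-32,-25,0],"claw": 0},{"dr": [0,0,0],"delta_pos": [-32,-25,0],"claw": 0},{"dr": [0,0,0],"delta_pos": [-32,-25,0],"claw": 0},{"dr": [0,0,0],"delta_pos": [-32,-25,0],"claw": 0}])

```text
clock: 2.25
tcp_pos: [573.7, 171.2, 262.3]
tcp_rot: [0.0, -0.0, 1.0, 0.0]
force: [-0.2, 1.5, 0.3]
gripper_width: -0.001
gripper_force: 0.0
```

Emit:
drive_tool(moves=[{"dr": [0,0,0],"delta_pos": [-32,-25,0],"claw": 0},{"dr": [0,0,0],"delta_pos": [-32,-25,0],"claw": 0},{"dr": [0,0,0],"delta_pos": [-17,-8,0],"claw": 0},{"dr": [0,0,0],"delta_pos": [0,0,0],"claw": 0},{"dr": [0,0,0],"delta_pos": [0,0,0],"claw": 0}])

```text
clock: 2.67
tcp_pos: [654.0, 114.2, 261.2]
tcp_rot: [-0.001, 0.001, 1.0, -0.0]
force: [-0.1, 1.4, 0.7]
gripper_width: 0.001
gripper_force: 0.0
```

```bash
python3 - <<'E'
from h import *
print(get_state()["tcp_pos"],get_state()["tcp_rot"])
ims=[]
for n in ["scene","wrist"]:
    T=camT(n); im=grab_frame(n); ims.append(im)
    for l in ["hinge","cover_edge"]: print(n,l,tip(n,l,T))
cv2.imwrite("pics/b.png",cv2.resize(np.hstack([ims[0],ims[1]]),(800,300))[:,:,::-1])
E
```

```text
[653.99796483 114.23006488 261.17570223] [-5.95033886e-04  6.19694578e-04  9.99999630e-01 -4.63501082e-05]
scene hinge [(0.69, [623.9, 109.3, 73.7]), (0.24, [606.6, 108.1, 202.8])]
scene cover_edge [(0.97, [607.8, 106.9, 201.9])]
wrist hinge [(0.96, [618.0, 109.4, 73.3])]
wrist cover_edge [(0.56, [605.9, 104.2, 204.5])]
```

View pics/b.png

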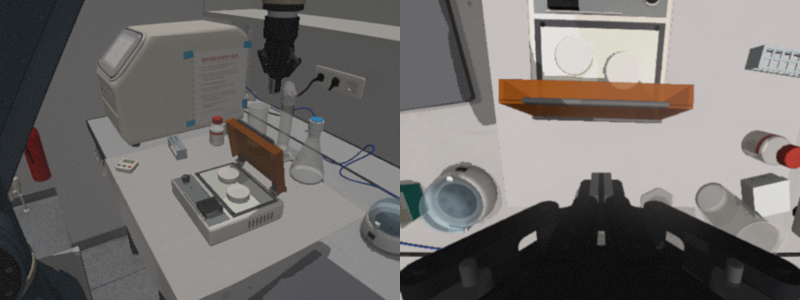

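Clear behind the cover; θ ≈ 1.35. The wrist view shows the pane top at about px (595, 92) and the fingers behind it at (600, 180). Next I descend and approach.

Emit:
drive_tool(moves=[{"dr": [0,0,0],"delta_pos": [0,0,20],"claw": 0},{"dr": [0,0,0],"delta_pos": [0,0,20],"claw": 0},{"dr": [0,0,0],"delta_pos": [0,0,20],"claw": 0},{"dr": [0,0,0],"delta_pos": [0,0,16],"claw": 0},{"dr": [0,0,0],"delta_pos": [0,0,0],"claw": 0}])

```text
clock: 3.38
tcp_pos: [651.5, 115.1, 183.5]
tcp_rot: [-0.002, -0.0, 1.0, -0.0]
force: [-0.5, -0.4, -1.1]
gripper_width: 0.0
gripper_force: 0.0
```

Emit:
drive_tool(moves=[{"dr": [0,0,0],"delta_pos": [10,-4,0],"claw": 0},{"dr": [0,0,0],"delta_pos": [10,0,0],"claw": 0},{"dr": [0,0,0],"delta_pos": [7,0,0],"claw": 0},{"dr": [0,0,0],"delta_pos": [5,0,0],"claw": 0},{"dr": [0,0,0],"delta_pos": [5,0,0],"claw": 0}])

```text
clock: 3.8
tcp_pos: [616.3, 111.2, 187.5]
tcp_rot: [0.001, -0.0, 1.0, 0.0]
force: [0.2, -0.0, -1.1]
gripper_width: 0.0
gripper_force: 0.0
```

Emit:
drive_tool(moves=[{"dr": [0,0,0],"delta_pos": [5,0,2],"claw": 0},{"dr": [0,0,0],"delta_pos": [6,0,3],"claw": 0},{"dr": [0,0,0],"delta_pos": [7,0,3],"claw": 0},{"dr": [0,0,0],"delta_pos": [7,0,3],"claw": 0},{"dr": [0,0,0],"delta_pos": [7,0,3],"claw": 0}])

```text
clock: 4.22
tcp_pos: [584.4, 111.1, 172.6]
tcp_rot: [0.001, -0.0, 1.0, 0.0]
force: [1.2, 1.1, 1.7]
gripper_width: 0.006
gripper_force: 1.0
```

Emit:
drive_tool(moves=[{"dr": [0,0,0],"delta_pos": [7,0,4],"claw": 0},{"dr": [0,0,0],"delta_pos": [7,0,4],"claw": 0},{"dr": [0,0,0],"delta_pos": [6,0,4],"claw": 0},{"dr": [0,0,0],"delta_pos": [5,0,4],"claw": 0},{"dr": [0,0,0],"delta_pos": [5,0,4],"claw": 0}])

```text
clock: 4.63
tcp_pos: [554.2, 111.0, 152.3]
tcp_rot: [0.0, -0.0, 1.0, 0.0]
force: [-0.3, 0.2, 1.7]
gripper_width: -0.003
gripper_force: 0.9
```

```bash
python3 - <<'E'
from h import *
print(get_state()["tcp_pos"],get_state()["force"])
ims=[]
for n in ["scene","wrist"]:
    T=camT(n); im=grab_frame(n); ims.append(im)
    for l in ["hinge","cover_edge"]: print(n,l,tip(n,l,T))
cv2.imwrite("pics/c.png",cv2.resize(np.hstack([ims[0],ims[1]]),(800,300))[:,:,::-1])
E
```

```text
[554.24583179 111.03193023 152.3391587 ] [-0.2859953   0.23463469  1.66376352]
scene hinge [(0.78, [622.8, 109.2, 79.6])]
scene cover_edge [(0.84, [549.4, 109.0, 182.8])]
wrist hinge [(0.41, [521.6, 108.6, 4.5])]
wrist cover_edge [(0.59, [549.9, 108.3, 183.6])]
```

View pics/c.png

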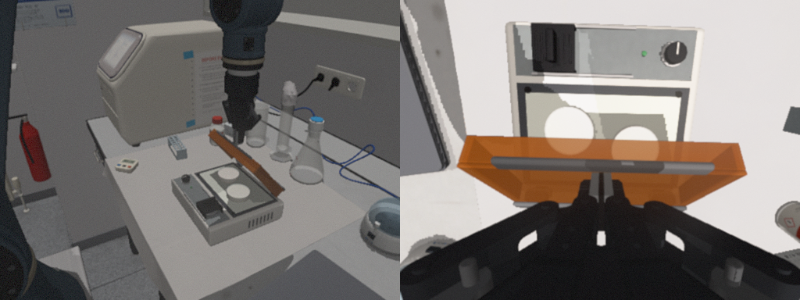

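```bash
python3 - <<'E'
from h import *
c=get_calibration("wrist"); f=192/np.tan(np.radians(c["fovy"]/2)); K=np.array([[f,0,c["cx"]],[0,f,c["cy"]],[0,0,1.]])
print(f,c["dist"])
def pr(P):
    p=np.linalg.inv(camT("wrist"))@np.r_[P,1.]; return cv2.projectPoints(p[:3].reshape(1,1,3),np.zeros(3),np.zeros(3),K,np.array(c["dist"]))[0].ravel().round()
tcp=get_state()["tcp_pos"]; print("tcp px",pr(tcp))
for th in [.6,.7,.8,.9,1.0]:
    e=np.array([-np.cos(th),0,np.sin(th)]);n=np.array([np.sin(th),0,np.cos(th)]);h=np.array([620,109.5,72])
    g=lambda s,o,y:pr(h+e*s+n*o+[0,y,0])
    print(th,"edge corners",g(130,16,103),g(130,16,-103),"lip",g(146,16,75),g(146,16,-75),"skirt",g(130,-6,103))
im=grab_frame("wrist"); cv2.imwrite("pics/d.png",cv2.resize(im[130:330,60:500],(800,364),interpolation=cv2.INTER_CUBIC)[:,:,::-1])
E
```

```text
278.1410315350626 [-0.01162699  0.          0.          0.          0.        ]
tcp px [259. 216.]
0.6 edge corners [422. 170.] [ 91. 170.] lip [386. 151.] [127. 151.] skirt [409. 147.]
0.7 edge corners [428. 188.] [ 85. 188.] lip [392. 171.] [120. 171.] skirt [416. 160.]
0.8 edge corners [434. 208.] [ 79. 209.] lip [398. 196.] [114. 196.] skirt [423. 176.]
0.9 edge corners [439. 231.] [ 74. 231.] lip [403. 223.] [109. 223.] skirt [429. 195.]
1.0 edge corners [442. 255.] [ 70. 255.] lip [407. 252.] [105. 252.] skirt [435. 216.]
```

View pics/d.png

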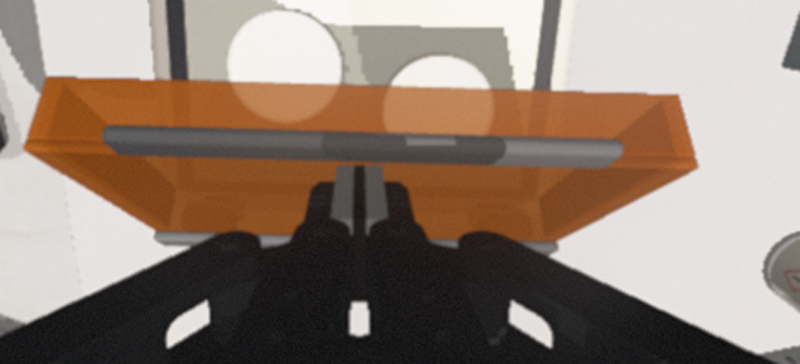

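The lip (rows about 199–218) gives θ ≈ 0.84, and the finger shows in front of the pane, so the cover is following. I'll continue more slowly along the arc.

Emit:
drive_tool(moves=[{"dr": [0,0,0],"delta_pos": [4,0,4],"claw": 0},{"dr": [0,0,0],"delta_pos": [4,0,4],"claw": 0},{"dr": [0,0,0],"delta_pos": [3,0,4],"claw": 0},{"dr": [0,0,0],"delta_pos": [3,0,4],"claw": 0},{"dr": [0,0,0],"delta_pos": [3,0,4],"claw": 0}])

```text
clock: 5.4
tcp_pos: [536.9, 110.9, 131.8]
tcp_rot: [-0.0, -0.0, 1.0, -0.0]
force: [-0.6, 0.7, 1.6]
gripper_width: 0.001
gripper_force: 0.7
```

```bash
python3 - <<'E'
from h import *
print(get_state()["tcp_pos"],get_state()["force"])
for n in ["scene","wrist","top"]:
    T=camT(n); im=grab_frame(n)
    print(n,tip(n,"cover_edge",T))
E
```

```text
[536.91006366 110.89827558 131.826494  ] [-0.62518446  0.6866882   1.58979538]
scene [(0.63, [530.0, 108.1, 165.9])]
wrist [(0.81, [525.2, 110.2, 171.2])]
top [(0.65, [527.9, 111.8, 164.7])]
```

```bash
python3 - <<'E'
from h import *
a=grab_frame("scene");b=grab_frame("wrist")
A=cv2.resize(a[110:310,210:410],(400,400),interpolation=cv2.INTER_CUBIC)
B=cv2.resize(b[100:300,160:360],(400,400),interpolation=cv2.INTER_CUBIC)
cv2.imwrite("pics/e.png",np.hstack([A,B])[:,:,::-1])
c=get_calibration("scene"); f=192/np.tan(np.radians(c["fovy"]/2))
for P in [get_state()["tcp_pos"],get_state()["tcp_pos"]+[0,0,40]]:
    p=np.linalg.inv(camT("scene"))@np.r_[P,1.]; u=f*p[:2]/p[2]+[c["cx"],c["cy"]]; print("tcp crop px",(u-[210,110])*2)
print(c["dist"])
E
```

```text
tcp crop px [170.1890432 200.4497512]
tcp crop px [171.96467219 164.54235145]
[-0.06838954  0.          0.          0.          0.        ]
```

View pics/e.png

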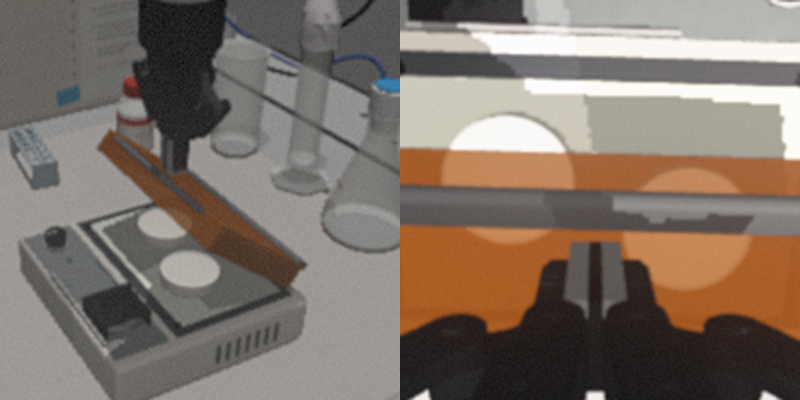

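```bash
python3 - <<'E'
from h import *
for n in ["scene","top"]:
    c=get_calibration(n); f=192/np.tan(np.radians(c["fovy"]/2));K=np.array([[f,0,c["cx"]],[0,f,c["cy"]],[0,0,1.]])
    for P in [[654,114,261],[222.2,447.5,197.8],[536.9,110.9,131.8],[536.9,110.9,160],[528,109.5,166]]:
        p=np.linalg.inv(camT(n))@np.r_[P,1.]
        print(n,P,cv2.projectPoints(p[:3].reshape(1,1,3),np.zeros(3),np.zeros(3),K,np.array(c["dist"]))[0].ravel().round())
print(get_state(), tcp_to_grasp if not callable(tcp_to_grasp) else tcp_to_grasp())
E
```

```text
scene [654, 114, 261] [348. 137.]
scene [222.2, 447.5, 197.8] [ 93. 152.]
scene [536.9, 110.9, 131.8] [295. 211.]
scene [536.9, 110.9, 160] [295. 198.]
scene [528, 109.5, 166] [292. 197.]
top [654, 114, 261] [324. 107.]
top [222.2, 447.5, 197.8] [153. 320.]
top [536.9, 110.9, 131.8] [316. 174.]
top [536.9, 110.9, 160] [318. 172.]
top [528, 109.5, 166] [319. 176.]
{'clock': 5.8, 'q': array([ 2.03468611e-01,  3.32772796e-01, -4.18862795e-02,  1.19595477e+00,
        1.47260587e-06,  2.03292627e-01]), 'qd': array([ 0.00058449, -0.00067986, -0.00118364,  0.00141873,  0.00122701,
        0.00076843]), 'effort': array([ 2.65025266e-02, -7.85790968e+01,  4.77674067e+01,  9.95894865e-03,
       -2.44763223e-04, -2.33447518e-04]), 'tcp_pos': array([537.56351349, 110.91263459, 132.41171774]), 'tcp_rot': array([ 8.92130201e-05, -8.79924976e-05,  9.99999992e-01,  1.91503771e-05]), 'force': array([0.1564606 , 0.42868475, 0.37491378]), 'torque': array([ 0.03237617,  0.02709109, -0.0168432 ]), 'gripper_force': 0.0, 'gripper_width': 0.0020658715002163305} -18.700000000000003
```

The scene crop shows the fingertip resting on the pane at crop px (175, 172), while the reported TCP projects to (170, 200). So the physical tip sits about 28 mm short of the reported TCP, and the wrist view and the pane geometry agree. The cover is at θ ≈ 0.67 and following. I'll continue on the corrected arc and calibrate the offset at the stop.

Emit:
drive_tool(moves=[{"dr": [0,0,0],"delta_pos": [3,0,4],"claw": 0},{"dr": [0,0,0],"delta_pos": [3,0,4],"claw": 0},{"dr": [0,0,0],"delta_pos": [2,0,4],"claw": 0},{"dr": [0,0,0],"delta_pos": [2,0,4],"claw": 0},{"dr": [0,0,0],"delta_pos": [2,0,4],"claw": 0}])

```text
clock: 6.22
tcp_pos: [525.0, 110.9, 111.8]
tcp_rot: [-0.0, -0.0, 1.0, -0.0]
force: [-0.4, 0.7, 2.5]
gripper_width: 0.003
gripper_force: 0.7
```

Emit:
drive_tool(moves=[{"dr": [0,0,0],"delta_pos": [2,0,4],"claw": 0},{"dr": [0,0,0],"delta_pos": [2,0,4],"claw": 0},{"dr": [0,0,0],"delta_pos": [2,0,4],"claw": 0},{"dr": [0,0,0],"delta_pos": [1,0,3],"claw": 0},{"dr": [0,0,0],"delta_pos": [1,0,3],"claw": 0}])

```text
clock: 6.63
tcp_pos: [517.2, 110.9, 93.9]
tcp_rot: [-0.0, -0.0, 1.0, -0.0]
force: [-0.1, 0.4, 1.5]
gripper_width: 0.003
gripper_force: 0.6
```

```bash
python3 - <<'E'
from h import *
print(get_state()["tcp_pos"],get_state()["force"])
for n in ["scene","wrist","top"]:
    T=camT(n); im=grab_frame(n)
    print(n,tip(n,"cover_edge",T))
E
```

```text
[517.18369913 110.88671985  93.94685479] [-0.09815598  0.35433905  1.5227218 ]
scene [(0.66, [502.8, 110.7, 133.1])]
wrist [(0.58, [443.7, 54.8, 94.5]), (0.57, [499.5, 113.8, 132.8])]
top [(0.95, [500.5, 113.5, 129.5])]
```

Emit:
drive_tool(moves=[{"dr": [0,0,0],"delta_pos": [1,0,4],"claw": 0},{"dr": [0,0,0],"delta_pos": [1,0,4],"claw": 0},{"dr": [0,0,0],"delta_pos": [1,0,4],"claw": 0},{"dr": [0,0,0],"delta_pos": [1,0,4],"claw": 0},{"dr": [0,0,0],"delta_pos": [0,0,4],"claw": 0}])

```text
clock: 7.35
tcp_pos: [513.0, 110.8, 73.7]
tcp_rot: [-0.0, -0.0, 1.0, -0.0]
force: [-0.8, -0.2, 0.9]
gripper_width: 0.005
gripper_force: 0.6
```

Emit:
drive_tool(moves=[{"dr": [0,0,0],"delta_pos": [0,0,3],"claw": 0},{"dr": [0,0,0],"delta_pos": [0,0,3],"claw": 0},{"dr": [0,0,0],"delta_pos": [0,0,2],"claw": 0},{"dr": [0,0,0],"delta_pos": [0,0,2],"claw": 0},{"dr": [0,0,0],"delta_pos": [0,0,2],"claw": 0}])

```text
clock: 7.77
tcp_pos: [513.5, 110.9, 62.2]
tcp_rot: [0.0, -0.0, 1.0, 0.0]
force: [-1.4, -0.2, 2.2]
gripper_width: -0.002
gripper_force: 0.6
```

```bash
python3 - <<'E'
from h import *
print(get_state()["tcp_pos"],get_state()["force"])
for n in ["scene","wrist","top"]:
    T=camT(n); im=grab_frame(n)
    print(n,tip(n,"cover_edge",T),tip(n,"guard_fin",T))
E
```

```text
[513.47955498 110.91803038  62.1771971 ] [-1.40229327 -0.17530827  2.18155911]
scene [(0.75, [492.0, 108.2, 96.3])] [(0.95, [444.6, 58.9, 98.3])]
wrist [(0.89, [493.2, 112.2, 100.3])] [(0.65, [445.4, 56.3, 93.2])]
top [(0.66, [492.6, 111.3, 95.9])] [(0.39, [446.2, 62.8, 94.6])]
```

Emit:
drive_tool(moves=[{"dr": [0,0,0],"delta_pos": [0,0,1.5],"claw": 0},{"dr": [0,0,0],"delta_pos": [0,0,1.5],"claw": 0},{"dr": [0,0,0],"delta_pos": [0,0,1.5],"claw": 0},{"dr": [0,0,0],"delta_pos": [0,0,1],"claw": 0},{"dr": [0,0,0],"delta_pos": [0,0,1],"claw": 0}])

```text
clock: 8.63
tcp_pos: [513.3, 110.9, 55.6]
tcp_rot: [-0.0, -0.0, 1.0, -0.0]
force: [-0.7, -0.2, 0.9]
gripper_width: -0.001
gripper_force: 0.6
```

Emit:
drive_tool(moves=[{"dr": [0,0,0],"delta_pos": [0,0,1],"claw": 0},{"dr": [0,0,0],"delta_pos": [0,0,1],"claw": 0},{"dr": [0,0,0],"delta_pos": [0,0,0.5],"claw": 0},{"dr": [0,0,0],"delta_pos": [0,0,0],"claw": 0},{"dr": [0,0,0],"delta_pos": [0,0,0],"claw": 0}])

```text
clock: 9.05
tcp_pos: [513.4, 110.9, 54.8]
tcp_rot: [0.0, -0.0, 1.0, 0.0]
force: [-12.7, -2.4, 29.6]
gripper_width: -0.001
gripper_force: 14.9
```

The cover hit its stops at TCP z ≈ 55 (face at 88 mm), so the tip offset is about 33 mm. I'll retreat upward and go to the right of the guard fin.

Emit:
drive_tool(moves=[{"dr": [0,0,0],"delta_pos": [0,0,-10],"claw": 0},{"dr": [0,0,0],"delta_pos": [0,0,-25],"claw": 0},{"dr": [0,0,0],"delta_pos": [0,0,-25],"claw": 0},{"dr": [0,0,0],"delta_pos": [20,-28,0],"claw": 0},{"dr": [0,0,0],"delta_pos": [25,-30,0],"claw": 0}])

```text
clock: 9.47
tcp_pos: [470.1, 53.2, 114.5]
tcp_rot: [0.002, -0.001, 1.0, 0.0]
force: [-0.0, -1.5, 0.3]
gripper_width: 0.003
gripper_force: 0.0
```

Emit:
drive_tool(moves=[{"dr": [0,0,0],"delta_pos": [22,-30,0],"claw": 0},{"dr": [0,0,0],"delta_pos": [0,0,0],"claw": 0},{"dr": [0,0,0],"delta_pos": [0,0,0],"claw": 0},{"dr": [0,0,0],"delta_pos": [0,0,0],"claw": 0},{"dr": [0,0,0],"delta_pos": [0,0,0],"claw": 0}])

```text
clock: 9.88
tcp_pos: [447.1, 23.4, 113.4]
tcp_rot: [0.0, -0.0, 1.0, 0.0]
force: [-0.4, -0.0, -1.0]
gripper_width: -0.004
gripper_force: 0.0
```

```bash
python3 - <<'E'
from h import *
print(get_state()["tcp_pos"],get_state()["force"])
ims=[]
for n in ["scene","wrist","top"]:
    T=camT(n); im=grab_frame(n); ims.append(im)
    print(n,tip(n,"cover_edge",T),tip(n,"guard_fin",T))
a,b=ims[:2]
A=cv2.resize(a[190:310,210:370],(400,300),interpolation=cv2.INTER_CUBIC)
B=cv2.resize(b,(400,300))
cv2.imwrite("pics/f.png",np.hstack([A,B])[:,:,::-1])
E
```

```text
[447.09395412  23.39528383 113.39708766] [-0.42710037 -0.02945606 -1.0314127 ]
scene [(0.95, [491.2, 110.7, 87.3])] [(0.77, [444.1, 60.6, 96.1]), (0.64, [493.6, 110.0, 86.9])]
wrist [(0.8, [489.1, 110.6, 89.5]), (0.48, [445.3, 58.2, 92.2])] [(0.75, [443.8, 57.7, 92.7])]
top [(0.74, [491.1, 111.4, 87.3]), (0.26, [347.0, 429.2, -1.4])] [(0.87, [447.4, 59.7, 90.9])]
```

View pics/f.png

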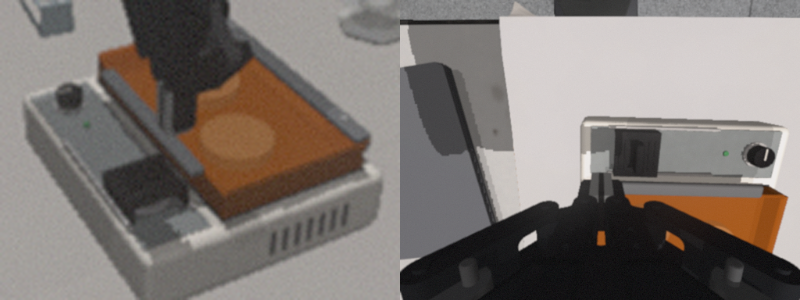

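The cover is down (edge height 87.3 mm). The fin is at about (445, 59), and the fingers are to its right. I'll descend to tip height ≈ 85, between the hood top (78) and the fin top (95).

Emit:
drive_tool(moves=[{"dr": [0,0,0],"delta_pos": [2,0,15],"claw": 0},{"dr": [0,0,0],"delta_pos": [0,0,18],"claw": 0},{"dr": [0,0,0],"delta_pos": [0,0,15],"claw": 0},{"dr": [0,0,0],"delta_pos": [0,0,8],"claw": 0},{"dr": [0,0,0],"delta_pos": [0,0,5],"claw": 0}])

```text
clock: 10.75
tcp_pos: [443.9, 22.9, 51.5]
tcp_rot: [-0.001, -0.0, 1.0, -0.0]
force: [0.9, -0.4, 0.1]
gripper_width: 0.0
gripper_force: 0.0
```

Emit:
drive_tool(moves=[{"dr": [0,0,0],"delta_pos": [0,5,0],"claw": 0},{"dr": [0,0,0],"delta_pos": [0,5,0],"claw": 0},{"dr": [0,0,0],"delta_pos": [0,5,0],"claw": 0},{"dr": [0,0,0],"delta_pos": [0,5,0],"claw": 0},{"dr": [0,0,0],"delta_pos": [0,5,0],"claw": 0}])

```text
clock: 11.17
tcp_pos: [444.9, 48.5, 52.9]
tcp_rot: [0.001, -0.0, 1.0, -0.0]
force: [1.2, -1.5, 0.4]
gripper_width: -0.001
gripper_force: 0.8
```

Emit:
drive_tool(moves=[{"dr": [0,0,0],"delta_pos": [0,6,0],"claw": 0},{"dr": [0,0,0],"delta_pos": [0,6,0],"claw": 0},{"dr": [0,0,0],"delta_pos": [0,6,0],"claw": 0},{"dr": [0,0,0],"delta_pos": [0,6,0],"claw": 0},{"dr": [0,0,0],"delta_pos": [0,6,0],"claw": 0}])

```text
clock: 11.58
tcp_pos: [444.5, 78.5, 52.4]
tcp_rot: [0.0, -0.0, 1.0, -0.0]
force: [1.1, -1.6, 0.8]
gripper_width: -0.001
gripper_force: 0.9
```

```bash
python3 - <<'E'
from h import *
print(get_state()["tcp_pos"],get_state()["force"])
for n in ["scene","wrist","top"]:
    T=camT(n); im=grab_frame(n)
    print(n,tip(n,"cover_edge",T),tip(n,"guard_fin",T),tip(n,"button_top",T))
E
```

```text
[444.45269542  78.51843884  52.36058411] [ 1.06739359 -1.58293057  0.7843246 ]
scene [(0.92, [493.1, 112.0, 92.4])] [(0.58, [448.2, 95.5, 96.9])] [(0.64, [449.4, 60.6, 70.0])]
wrist [] [(0.55, [445.7, 95.0, 93.7])] [(0.77, [445.2, 58.3, 73.1])]
top [(0.94, [491.4, 113.4, 87.1])] [(0.52, [445.9, 97.0, 93.2])] []
```

Emit:
drive_tool(moves=[{"dr": [0,0,0],"delta_pos": [0,5,0],"claw": 0},{"dr": [0,0,0],"delta_pos": [0,5,0],"claw": 0},{"dr": [0,0,0],"delta_pos": [0,5,0],"claw": 0},{"dr": [0,0,0],"delta_pos": [0,3,0],"claw": 0},{"dr": [0,0,0],"delta_pos": [0,2,0],"claw": 0}])

```text
clock: 12.6
tcp_pos: [444.5, 98.5, 52.4]
tcp_rot: [0.0, -0.0, 1.0, 0.0]
force: [0.9, -1.4, 0.8]
gripper_width: -0.001
gripper_force: 0.6
```

Emit:
drive_tool(moves=[{"dr": [0,0,0],"delta_pos": [0,1,0],"claw": 0},{"dr": [0,0,0],"delta_pos": [0,1,0],"claw": 0},{"dr": [0,0,0],"delta_pos": [0,1,0],"claw": 0},{"dr": [0,0,0],"delta_pos": [0,0,0],"claw": 0},{"dr": [0,0,0],"delta_pos": [0,0,0],"claw": 0}])

```text
clock: 13.02
tcp_pos: [444.3, 100.9, 52.3]
tcp_rot: [-0.0, -0.0, 1.0, 0.0]
force: [-0.2, -0.2, 1.0]
gripper_width: -0.003
gripper_force: 0.2
```

Emit:
drive_tool(moves=[{"dr": [0,0,0],"delta_pos": [0,1,0],"claw": 0},{"dr": [0,0,0],"delta_pos": [0,0.5,0],"claw": 0},{"dr": [0,0,0],"delta_pos": [0,0.5,0],"claw": 0},{"dr": [0,0,0],"delta_pos": [0,0.5,0],"claw": 0},{"dr": [0,0,0],"delta_pos": [0,0,0],"claw": 0}])

```text
clock: 13.43
tcp_pos: [444.4, 103.3, 52.3]
tcp_rot: [0.0, -0.0, 1.0, -0.0]
force: [0.7, -3.0, 0.6]
gripper_width: -0.001
gripper_force: 1.4
```

Emit:
drive_tool(moves=[{"dr": [0,0,0],"delta_pos": [0,0.5,0],"claw": 0},{"dr": [0,0,0],"delta_pos": [0,0.5,0],"claw": 0},{"dr": [0,0,0],"delta_pos": [0,0.5,0],"claw": 0},{"dr": [0,0,0],"delta_pos": [0,0.5,0],"claw": 0},{"dr": [0,0,0],"delta_pos": [0,0,0],"claw": 0}])

```text
clock: 13.85
tcp_pos: [444.3, 104.0, 52.2]
tcp_rot: [0.0, 0.0, 1.0, -0.002]
force: [1.0, -13.4, 2.9]
gripper_width: -0.003
gripper_force: 6.7
```

The guard is at its end stop (13 N). Next I back off, lift and move over the button.

Emit:
drive_tool(moves=[{"dr": [0,0,0],"delta_pos": [0,-8,0],"claw": 0},{"dr": [0,0,0],"delta_pos": [-2,-6,-20],"claw": 0},{"dr": [0,0,0],"delta_pos": [0,-16,-5],"claw": 0},{"dr": [0,0,0],"delta_pos": [0,-16,0],"claw": 0},{"dr": [0,0,0],"delta_pos": [0,0,0],"claw": 0}])

```text
clock: 14.27
tcp_pos: [446.6, 57.7, 77.7]
tcp_rot: [0.0, 0.0, 1.0, 0.0]
force: [0.3, 0.0, 0.3]
gripper_width: -0.001
gripper_force: 0.0
```

```bash
python3 - <<'E'
from h import *
print(get_state()["tcp_pos"],get_state()["force"])
ims=[]
for n in ["scene","wrist","top"]:
    T=camT(n); im=grab_frame(n); ims.append(im)
    print(n,tip(n,"guard_fin",T),tip(n,"button_top",T))
a,b=ims[:2]
A=cv2.resize(a[190:310,210:370],(400,300),interpolation=cv2.INTER_CUBIC)
B=cv2.resize(b[100:280,140:380],(400,300),interpolation=cv2.INTER_CUBIC)
cv2.imwrite("pics/g.png",np.hstack([A,B])[:,:,::-1])
E
```

```text
[446.56089215  57.73259446  77.70731665] [0.26893678 0.01825027 0.34798913]
scene [(0.94, [448.7, 121.1, 93.4])] [(0.47, [448.2, 59.6, 69.8])]
wrist [(0.92, [447.4, 116.7, 90.0])] [(0.64, [448.7, 59.8, 74.5])]
top [(0.6, [448.5, 121.7, 92.7])] []
```

View pics/g.png

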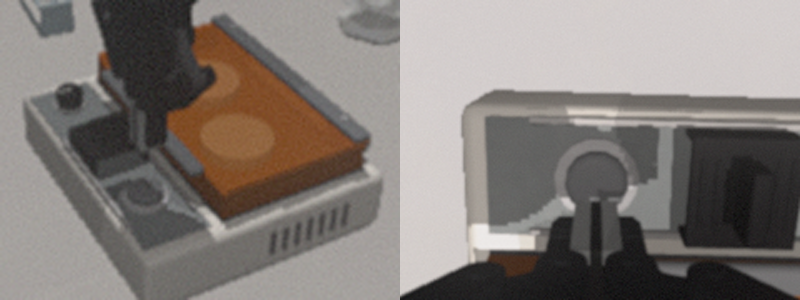

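The guard is clear (fin y ≈ 120). The button at (448, 59.6) is right under the fingers: collar at wrist-crop px (595, 180), fingertip at (595, 205). I press now.

Emit:
drive_tool(moves=[{"dr": [0,0,0],"delta_pos": [-1,2,15],"claw": 0},{"dr": [0,0,0],"delta_pos": [0,0,15],"claw": 0},{"dr": [0,0,0],"delta_pos": [0,0,6],"claw": 0},{"dr": [0,0,0],"delta_pos": [0,0,3],"claw": 0},{"dr": [0,0,0],"delta_pos": [0,0,2],"claw": 0}])

```text
clock: 15.13
tcp_pos: [447.2, 61.4, 36.2]
tcp_rot: [-0.0, -0.0, 1.0, -0.0]
force: [-2.0, 0.7, 1.8]
gripper_width: 0.001
gripper_force: 1.0
```

Emit:
drive_tool(moves=[{"dr": [0,0,0],"delta_pos": [0,0,1],"claw": 0},{"dr": [0,0,0],"delta_pos": [0,0,1],"claw": 0},{"dr": [0,0,0],"delta_pos": [0,0,0.5],"claw": 0},{"dr": [0,0,0],"delta_pos": [0,0,0],"claw": 0},{"dr": [0,0,0],"delta_pos": [0,0,0],"claw": 0}])

```text
clock: 15.55
tcp_pos: [447.6, 61.4, 34.1]
tcp_rot: [0.0, -0.0, 1.0, 0.0]
force: [-1.2, 1.0, 2.9]
gripper_width: 0.0
gripper_force: 1.7
```

Emit:
drive_tool(moves=[{"dr": [0,0,0],"delta_pos": [0,0,0.7],"claw": 0},{"dr": [0,0,0],"delta_pos": [0,0,0.7],"claw": 0},{"dr": [0,0,0],"delta_pos": [0,0,0.6],"claw": 0},{"dr": [0,0,0],"delta_pos": [0,0,0],"claw": 0},{"dr": [0,0,0],"delta_pos": [0,0,0],"claw": 0}])

```text
clock: 15.97
tcp_pos: [447.7, 61.4, 32.1]
tcp_rot: [0.0, -0.0, 1.0, 0.0]
force: [-3.0, 0.8, 9.1]
gripper_width: -0.001
gripper_force: 5.1
```

Emit:
drive_tool(moves=[{"dr": [0,0,0],"delta_pos": [0,0,0.4],"claw": 0},{"dr": [0,0,0],"delta_pos": [0,0,0.4],"claw": 0},{"dr": [0,0,0],"delta_pos": [0,0,0.4],"claw": 0},{"dr": [0,0,0],"delta_pos": [0,0,0],"claw": 0},{"dr": [0,0,0],"delta_pos": [0,0,0],"claw": 0}])

```text
clock: 16.38
tcp_pos: [447.7, 61.4, 31.4]
tcp_rot: [0.0, -0.0, 1.0, 0.0]
force: [-7.6, -1.2, 23.1]
gripper_width: 0.0
gripper_force: 11.7
```

Bottomed out at the expected depth (tip ≈ 65 mm, 23 N). I let go and retreat.

Emit:
drive_tool(moves=[{"dr": [0,0,0],"delta_pos": [0,0,-5],"claw": 0},{"dr": [0,0,0],"delta_pos": [0,0,-20],"claw": 0},{"dr": [0,0,0],"delta_pos": [0,0,-30],"claw": 0},{"dr": [0,0,0],"delta_pos": [0,0,-30],"claw": 0},{"dr": [0,0,0],"delta_pos": [20,0,-30],"claw": 0}])

```text
clock: 16.8
tcp_pos: [429.1, 61.4, 146.8]
tcp_rot: [0.0, 0.0, 1.0, -0.0]
force: [0.1, 0.4, 0.2]
gripper_width: -0.001
gripper_force: 0.0
```

Emit:
drive_tool(moves=[{"dr": [0,0,0],"delta_pos": [30,0,0],"claw": 0},{"dr": [0,0,0],"delta_pos": [30,0,0],"claw": 0},{"dr": [0,0,0],"delta_pos": [0,0,0],"claw": 0},{"dr": [0,0,0],"delta_pos": [0,0,0],"claw": 0},{"dr": [0,0,0],"delta_pos": [0,0,0],"claw": 0}])

```text
clock: 17.22
tcp_pos: [368.0, 61.4, 145.7]
tcp_rot: [0.0, -0.0, 1.0, 0.0]
force: [0.7, 0.5, -0.3]
gripper_width: -0.002
gripper_force: 0.0
```

```bash
python3 - <<'E'
from h import *
print(get_state()["tcp_pos"],get_state()["force"])
ims=[]
for n in ["scene","wrist","top"]:
    T=camT(n); im=grab_frame(n); ims.append(im)
    print(n,tip(n,"guard_fin",T),tip(n,"button_top",T),tip(n,"cover_edge",T),tip(n,"dish_1",T))
a,b=ims[:2]
A=cv2.resize(a[190:310,210:370],(400,300),interpolation=cv2.INTER_CUBIC)
cv2.imwrite("pics/i.png",np.hstack([A,cv2.resize(b,(400,300))])[:,:,::-1])
E
```

```text
[368.01477998  61.39508222 145.72357361] [ 0.65597373  0.50749735 -0.33606535]
scene [(0.73, [449.7, 119.3, 95.6])] [(0.65, [447.4, 62.3, 71.6])] [(0.66, [488.7, 110.8, 90.9])] []
wrist [] [] [] []
top [(0.65, [448.9, 122.7, 93.1])] [(0.63, [445.2, 60.6, 68.7])] [(0.88, [491.6, 111.9, 91.2])] []
```

View pics/i.png

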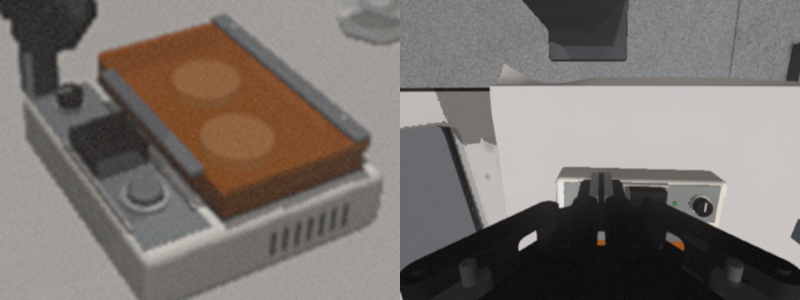

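The cover lies flat, both dishes are in place under it, the guard is aside, and the button is free and back up at crop px (145, 192).

```bash
python3 -c "
from cell import finish_job; print(finish_job())"
```

```text
the job is handed in; nothing more can be done
None
```

The job is handed in at about 17 s: the cover was lowered slowly onto its stops, then the guard slid fully aside and the button pressed to its end and let go, and in the last pictures the dishes lay in place under the cover; the judge's verdict was not shown.

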